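Set up the edge grinder for the next mosaic tile

TASK

Set up the grinding machine for the tile that is waiting on the yellow mat: lay that tile flat, central and lengthwise on the machine's black rubber pad, putting it down gently rather than dropping it, and turn the selector dial to click in at the mark of that tile's colour (white, green or terracotta), in either order. Leave the other two tiles and everything else on the bench where they are.

Things in the scene. Friction and masses are not known exactly. Their poses are not given: they have to be found in the camera images.
- tile_white: border tile of white glazed china, 120 x 60 x 14 mm (long side along its x), about 0.22 kg, loose, fragile; origin at the centre of its underside, z up. It starts lying flat on one of the three mats, within 8 mm of the mat's centre and 0.35 rad of its direction
- tile_green: border tile of green glass, 120 x 60 x 14 mm (long side along its x), about 0.22 kg, loose, fragile; origin at the centre of its underside, z up. It starts lying flat on one of the three mats, within 8 mm of the mat's centre and 0.35 rad of its direction
- tile_terracotta: border tile of orange-brown terracotta, 120 x 60 x 14 mm (long side along its x), about 0.22 kg, loose, fragile; origin at the centre of its underside, z up. It starts lying flat on one of the three mats, within 8 mm of the mat's centre and 0.35 rad of its direction
- mat_next: yellow mat for the next job, fixed, 150 x 90 x 4 mm (long side along its x); origin at the centre of its underside, on the table. Which tile lies on it differs from day to day. The other two tiles lie on two like mats of brown cork
- pad (a point): centre of the top face of the black rubber work pad, 170 x 100 mm (long side along this x), 4 mm proud of the 70 mm high top of the fixed blue grinding machine (300 x 400 mm). The dial's axis lies 210 mm off in this frame's -y. The grey grinding head stands behind the pad from 90 mm beyond its centre (+x), up to 90 mm above the machine's top
- dial_grip (a point): on the selector dial's axis at the height to grip, 33 mm above the machine's top. The dial is a grey upright bar 56 mm long, 14 mm thick, its top 13 mm above this point, on a 60 mm disc whose top is 23 mm below it. The bar runs along this point's x axis and turns with the dial; the red pointer is at its +x end
- dial (a joint): dial angle, rad, growing clockwise seen from above; 0 (grey mark) = off, the start, pointer along the pad's +x, away from the robot; -0.698 = white mark, +0.698 = green mark, +1.396 = terracotta mark. Click stops every 0.698 rad draw it in and hold it (turning takes up to 0.16 N m); end stops at -0.82 and +1.52
- hone: orange and grey hand sanding block, 90 x 35 x 26 mm, loose on the machine's top behind the dial, a bystander; origin at the centre of its underside
- nippers: tile nippers with red and black handles, 170 mm long, loose on the table just beyond the mats, a bystander; origin on the table under the middle
- brush: brush, 190 mm long, loose on the table just before the mats, a bystander; origin on the table under it
- mug: blue mug, 90 mm high, 80 mm wide, loose beyond the mats, a bystander; origin at the centre of its underside
Not all that is in view belongs to the job. Several things look just like the tile_white: the one meant starts farthest to the robot's right. Of the things that look like the mat_next, take the one that is farthest from the robot's base at the start.

How it is judged:
At the end, for the whole second after the job is handed in: The tile from the yellow mat rests flat on the pad, centre within 25 mm of the pad's along each pad axis, turned under 0.22 rad; the dial is within 0.16 rad of its colour's mark; the other tiles are within 20 mm of their starts and over 75 mm from the yellow mat's centre (((value of joint dial between -0.858 and -0.538 rad and velocity of joint dial between -0.1 and 0.1 rad/s and x of tile_white in the frame of pad between -0.025 and 0.025 m and y of tile_white in the frame of pad between -0.025 and 0.025 m and z of tile_white in the frame of pad between -0.004 and 0.004 m and angle between tile_white's own z axis and vertical below 0.08 rad and angle between the x axis of tile_white and the x axis of pad, either way round below 0.22 rad and linear speed of tile_white below 0.02 m/s and distance of each of tile_green, tile_terracotta from where it was at the start of the episode below 0.02 m and horizontal distance between each of tile_green, tile_terracotta and mat_next above 0.075 m) or (value of joint dial between 0.538 and 0.858 rad and velocity of joint dial between -0.1 and 0.1 rad/s and x of tile_green in the frame of pad between -0.025 and 0.025 m and y of tile_green in the frame of pad between -0.025 and 0.025 m and z of tile_green in the frame of pad between -0.004 and 0.004 m and angle between tile_green's own z axis and vertical below 0.08 rad and angle between the x axis of tile_green and the x axis of pad, either way round below 0.22 rad and linear speed of tile_green below 0.02 m/s and distance of each of tile_white, tile_terracotta from where it was at the start of the episode below 0.02 m and horizontal distance between each of tile_white, tile_terracotta and mat_next above 0.075 m) or (value of joint dial between 1.236 and 1.556 rad and velocity of joint dial between -0.1 and 0.1 rad/s and x of tile_terracotta in the frame of pad between -0.025 and 0.025 m and y of tile_terracotta in the frame of pad between -0.025 and 0.025 m and z of tile_terracotta in the frame of pad between -0.004 and 0.004 m and angle between tile_terracotta's own z axis and vertical below 0.08 rad and angle between the x axis of tile_terracotta and the x axis of pad, either way round below 0.22 rad and linear speed of tile_terracotta below 0.02 m/s and distance of each of tile_white, tile_green from where it was at the start of the episode below 0.02 m and horizontal distance between each of tile_white, tile_green and mat_next above 0.075 m))); the robot touches nothing.
It fails at once if a tile is dropped or thrown (moves faster than 0.5 m/s with no finger on it) ((contact force between tile_white and the fingers below 0.05 N and linear speed of tile_white above 0.5 m/s) or (contact force between tile_green and the fingers below 0.05 N and linear speed of tile_green above 0.5 m/s) or (contact force between tile_terracotta and the fingers below 0.05 N and linear speed of tile_terracotta above 0.5 m/s)).
It fails at once if the sanding block, nippers, brush or mug is moved more than 40 mm (distance of any of hone, nippers, brush, mug from where it was at the start of the episode above 0.04 m).
It also fails if it takes over 56 s, if anything falls off the work surface, if the arm or the gripper's body presses on something with over 40 N, if the wrist force passes 120 N, or if a joint passes its speed limit or range.

ROBOT

A 6-joint arm with a two-finger parallel gripper is mounted at the origin on the work surface. World frame = base frame: x ahead of the robot, y to its left, z up, the work surface at z = 0. Lengths are in m, angles in rad, forces in N, time in s.
With the tool pointing down it reaches from about 0.35 to 1 m from the base axis. Payload 7.1 kg.
Tool frame: the origin (TCP) lies on the centre line of the jaws, within the pads' length; the fingertips stand 17 mm ahead of it and the grasp point (between the pads) lies 2 mm behind it; y points along the fingers, x is the direction in which the jaws open and shut, and the axes are right-handed (so a half turn about y gives the same grasp; the last joint's range is limited). The gripper opens to 85 mm and grips with 20 to 120 N. Pads are 22 mm wide; open, the fingers measure 114 mm over their backs; the gripper's body (76 mm by 85 mm) begins 54 mm behind the grasp point. The pads swing forward as they close: fully open they stand 13 mm farther back than shut.
Start: joints at [-1.153, 0.423, 1.63, -0, 1.089, -0.019], TCP at [0.264, -0.566, 0.225] pointing down, gripper open.
Joint ranges: [-3, 3], [-0.9, 2.11], [0.09, 2.58], [-1.31, 4.45], [0.11, 2.69], [-2.54, 2.54]. Speed limits (rad/s): [2.39, 2.39, 3.01, 3.14, 3.14, 3.14].

INTERFACE

Orientations are given as a unit quaternion [x, y, z, w].
In Python, from rig import readout, vision, sign_off gives the robot as it stands.
- The arm moves only by the tool drive_tool, never from a script. Its arguments are lists of equal length, an entry for each row: "slide": the shift along the tool's x, y, z in m, a list of three; "rot": the turn, a rotation vector about the tool's x, y, z in rad, a list of three; "claw": the finger opening in m, from 0 to 0.0854. In form: {"slide": [[tx, ty, tz], ...], "rot": [[rx, ry, rz], ...], "claw": [claw, ...]}. A call has 1 to 12 rows; each row shifts and turns the commanded pose from where the row before left it, along the tool's axes as they then stand; what a row does not reach is not made up. A row lasts 1/8 s, in which the tool goes at most 62.5 mm and 10.7 degrees, less where a joint would pass 70% of its speed; a pose out of reach is approached as far as the arm can. A call is refused whole if a number of a shift passes 0.0625 or a number of a turn 0.188, either way. A call with a gripper value outside its range is refused whole. The fingers move at their own pace and stop on an object; "force" is the grip in N (left out, the last holds). Time passes only in rows, so rows that do not move let the fingers close. It gives the time, the measured TCP pose, the force and the opening at its end, in the units of the state.
- readout.read_state(): the state, without advancing time (a new reading comes with each control period).
- vision.get_image(name): name is "scene" or "top" or "wrist"; returns a dict with "pixels" (400x640x3 uint8, blue, green, red), "fx", "fy", "cx", "cy" (pixels), "world_from_camera" (4x4, takes a point from camera to world coordinates); the wrist camera has in their place "mount" (4x4, takes a point from camera to tool coordinates, whose origin is the TCP and whose axes are the tool frame's). Camera axes: x right, y down, z forward; pixel columns grow to the right and rows downward; lengths in m; the calibration is good to about 2 mm. The wrist camera is an equidistant fisheye: a pixel r from the principal point sees the ray r / f radians off the axis. A picture is of the moment at which its call begins: read the wrist's pose just before it. There is no depth.
- sign_off(): hands the job in, once; it reports no verdict.
The state is a dict: "t": time; "joint_positions": joint angles; "qvel": joint speeds; "joint_efforts": joint torques, N m; "ee_pos": TCP position; "tcp_rot": TCP orientation; "wrist_force": force on the tool from outside, world axes, zero at the start; "ft_torque": the same for the moment, N m; "finger_gap": finger opening in m.
Only numpy, scipy, OpenCV 4.12 (cv2) and the standard library are available. Lean on these libraries where they do the work, as an engineer would, in place of code of your own. Each camera call takes 0.05 s, during which the arm holds its last target. There are 200 camera calls.

## Working session

There is one attempt and no reset: what is moved stays moved. The work goes in short steps, Python scripts to look and compute and a tool call to move; the robot and the scene stay as the last step left them, time stands still between calls to the robot, and variables do not carry over. Pictures are saved under pics/ and viewed, about 8 in all and at most 12, crops included, and the job is handed in when it is done.

Besides the shell and the picture viewer there is one more tool, called after ">>>" in YAML: its name, and indented under it one key for each argument. drive_tool: Moves the arm, as the interface text tells. Its arguments: {"type":"object","properties":{"slide":{"type":"array"},"rot":{"type":"array"},"claw":{"type":"array"},"force":{"type":"number"}},"required":["slide","rot","claw"]}

```bash
mkdir -p pics; cat > h.py <<'E'
import numpy as np,cv2
from scipy.spatial.transform import Rotation as R
from rig import readout,vision
def grab(n):
    s=readout.read_state(); d=vision.get_image(n); d['s']=s; return d
def ray(d,u,v):
    T=np.array(d['world_from_camera']); c=np.array([(u-d['cx'])/d['fx'],(v-d['cy'])/d['fy'],1]); return T[:3,3],T[:3,:3]@c
def plane(d,u,v,z):
    o,r=ray(d,u,v); return o+r*(z-o[2])/r[2]
def proj(d,p):
    T=np.linalg.inv(np.array(d['world_from_camera'])); c=T[:3,:3]@np.array(p)+T[:3,3]; return d['fx']*c[0]/c[2]+d['cx'],d['fy']*c[1]/c[2]+d['cy']
E
python3 - <<'E'
from h import *
import pickle
print(readout.read_state())
for n in('scene','top','wrist'):
    d=grab(n); pickle.dump(d,open(n+'0.pkl','wb')); cv2.imwrite(f'pics/{n}0.png',d['pixels']); print(n,d['fx'],d['cx'],d['cy'],d.get('world_from_camera',d.get('mount')))
E
```

```text
{'t': 0.0, 'joint_positions': array([-1.15299376e+00,  4.23861659e-01,  1.63069682e+00, -1.36242726e-05,
        1.08861888e+00, -1.89769122e-02]), 'qvel': array([ 0.00279154,  0.00019807,  0.0003817 , -0.00047245, -0.00269703,
        0.00013068]), 'joint_efforts': array([-2.14180327e-03, -5.57395613e+01, -2.81750035e+01, -1.57529398e-04,
        7.32527609e-03,  6.63769242e-06]), 'ee_pos': array([ 0.26419207, -0.56578929,  0.22393003]), 'tcp_rot': array([-0.59614746,  0.38026201, -0.37932368,  0.59676005]), 'wrist_force': array([-0.40630004, -0.16928603, -0.77899282]), 'ft_torque': array([ 0.00780722,  0.02968651, -0.01338119]), 'finger_gap': 0.08520054172080542}
scene 392.40996455314985 323.6018933827513 201.94594433545475 [[-0.84444034  0.44895018 -0.29217159  0.84147429]
 [ 0.5354694   0.69337474 -0.48218667  0.55898476]
 [-0.01389339 -0.56362683 -0.82591269  1.10887766]
 [ 0.          0.          0.          1.        ]]
top 382.90288052593775 323.2476865217258 200.48233011224224 [[-0.01760075 -0.99586852  0.08908481  0.42539088]
 [-0.99980771  0.01675958 -0.01018161 -0.02275855]
 [ 0.00864652 -0.08924688 -0.995972    1.02912661]
 [ 0.          0.          0.          1.        ]]
wrist 309.70691628693146 320.1902520186179 205.8488426948213 [[ 9.99998061e-01 -1.92206552e-03 -4.28628371e-04  6.52817897e-04]
 [-1.44825883e-04 -2.88847458e-01  9.57375122e-01 -1.49582855e-01]
 [-1.96394593e-03 -9.57373204e-01 -2.88847177e-01  7.49707621e-02]
 [ 0.00000000e+00  0.00000000e+00  0.00000000e+00  1.00000000e+00]]
```

View pics/top0.png

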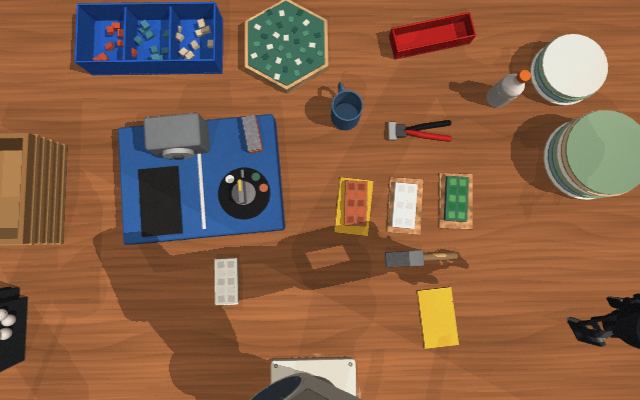

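View pics/scene0.png

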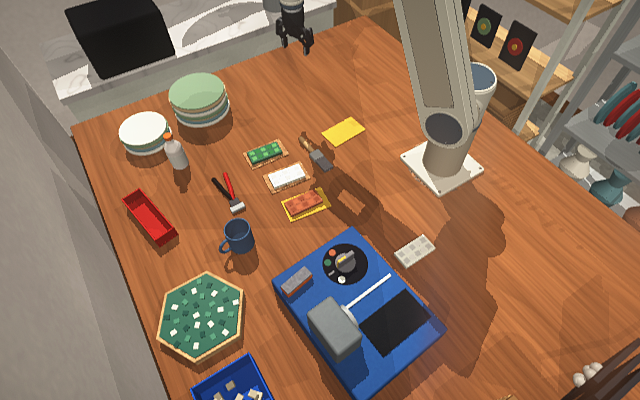

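The top view shows three look-alike pairs or candidates:
- **Yellow mats:** one at (354,206) with the terracotta tile on it, and a bare one at (438,318). The first is farther from the base, so it is mat_next.
- **White tiles:** one at (405,205) and one at (226,282). The first is farthest right, so it is tile_white.

That makes the job the terracotta tile, with the dial at +1.396. I'll confirm this in an enlarged crop and measure in the same step.

```bash
python3 - <<'E'
from h import *
import pickle
d=pickle.load(open('top0.pkl','rb')); im=d['pixels']
a=cv2.resize(im[165:245,320:420],None,fx=5.5,fy=5.5,interpolation=cv2.INTER_CUBIC)
b=cv2.resize(im[105:250,110:295],None,fx=4,fy=4,interpolation=cv2.INTER_CUBIC)
c=np.zeros((600,800,3),np.uint8); 
b=cv2.resize(b,(460,360)); c[:360,:460]=b; a=cv2.resize(a,(340,272)); c[:272,460:800]=a
w=cv2.resize(cv2.imread('pics/scene0.png')[215:345,260:450],(351,240)); c[360:,:351]=w
cv2.imwrite('pics/crop1.png',c)
hsv=cv2.cvtColor(im,cv2.COLOR_BGR2HSV)
for p in [(354,190),(345,206),(370,190),(366,225),(352,206),(357,200),(330,200),(160,200),(140,150),(265,180)]: print(p,hsv[p[1],p[0]])
E
```

```text
(354, 190) [  8 159 181]
(345, 206) [  8 162 184]
(370, 190) [ 22 193 231]
(366, 225) [ 17 186 141]
(352, 206) [  8 169 166]
(357, 200) [  8 163 178]
(330, 200) [ 12 158 134]
(160, 200) [ 8 24 42]
(140, 150) [107 168 103]
(265, 180) [120   8  31]
```

View pics/crop1.png

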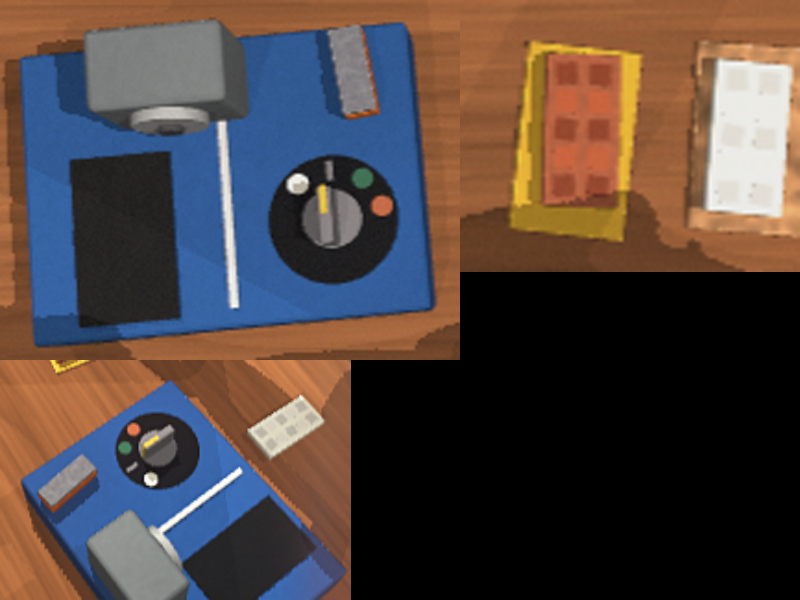

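The crop confirms the terracotta tile lies on the yellow mat farther from the base. The dial pointer is at the grey mark, and the orange mark is clockwise of it. Next: poses from the top view, cross-checked with the scene view.

```bash
cat > meas.py <<'E'
from h import *
import pickle
def rect(d,mask,z,seed):
    n,l=cv2.connectedComponents(mask.astype(np.uint8)); k=l[seed[1],seed[0]]; assert k,'seed'
    c=max(cv2.findContours((l==k).astype(np.uint8),cv2.RETR_EXTERNAL,cv2.CHAIN_APPROX_NONE)[0],key=cv2.contourArea)
    P=np.array([plane(d,u,v,z)[:2] for u,v in c[:,0]],np.float32)*1000
    return cv2.minAreaRect(P),P
def desc(r):
    b=cv2.boxPoints(r[0] if not isinstance(r[0][0],float) else r); e=[b[1]-b[0],b[2]-b[1]]; e=max(e,key=np.linalg.norm); a=np.degrees(np.arctan2(e[1],e[0])); return a if abs(a)<90 else a-180*np.sign(a)
if __name__=='__main__':
  for n,st,sp,sd in(('top',(354,206),(160,200),(438,318)),('scene',(304,205),(393,323),(0,0))):
    d=pickle.load(open(n+'0.pkl','rb')); im=d['pixels']; h=cv2.cvtColor(im,cv2.COLOR_BGR2HSV).astype(int); H,S,V=h[...,0],h[...,1],h[...,2]
    lim=np.zeros(H.shape,bool); u,v=st; lim[v-27:v+30,u-27:u+27]=1
    for nm,m,z,s in(('tile',lim&(H<=9)&(S>140)&(V>90),.018,st),('pad',(S<140)&(V<75),.074,sp)):
        m=cv2.morphologyEx(m.astype(np.uint8),cv2.MORPH_OPEN,np.ones((3,3),np.uint8))
        try: r,P=rect(d,m,z,s); print(n,nm,np.round(r[0],1),np.round(r[1],1),round(desc(r),1))
        except AssertionError: print(n,nm,'no seed',h[s[1],s[0]])
  d=pickle.load(open('top0.pkl','rb'))
  im=d['pixels']; g=cv2.cvtColor(im,cv2.COLOR_BGR2HSV).astype(int)
  m=((g[...,2]<55)).astype(np.uint8); m[:, :205]=0;m[:,280:]=0;m[:155]=0;m[230:]=0
  c=max(cv2.findContours(m,cv2.RETR_EXTERNAL,cv2.CHAIN_APPROX_NONE)[0],key=cv2.contourArea)
  P=np.array([plane(d,u,v,.071)[:2] for u,v in c[:,0]],np.float32)*1000
  print('dial ring',cv2.fitEllipse(P))
  m=((g[...,0]>95)&(g[...,0]<118)&(g[...,1]>110)).astype(np.uint8);m[:108]=0;m[:,300:]=0
  m=cv2.morphologyEx(m,cv2.MORPH_OPEN,np.ones((3,3)));c=max(cv2.findContours(m,cv2.RETR_EXTERNAL,cv2.CHAIN_APPROX_NONE)[0],key=cv2.contourArea)
  P=np.array([plane(d,u,v,.07)[:2] for u,v in c[:,0]],np.float32)*1000; r=cv2.minAreaRect(P); print('machine',r,desc(r))
E
python3 meas.py
```

```text
top tile [ 508.1 -115.9] [ 55.5 117.3] -1.6
top pad [517.3 375.9] [169.5 100.2] 4.5
scene tile [ 514.  -114.9] [ 62.7 118.5] -1.1
scene pad [521.8 376.9] [170.7  99.8] 4.5
dial ring ((534.0015258789062, 167.3254852294922), (126.19802856445312, 127.2677993774414), 90.63065338134766)
machine ((573.3636474609375, 276.88909912109375), (297.20452880859375, 399.1904296875), 4.484496116638184) -85.5155
```

```bash
cat >> h.py <<'E'
def plan(x,y,z,yaw):
    """remaining move to TCP x,y,z with tool x axis at heading yaw (deg, world), tool y down: in tool axes (m), turn about y first"""
    s=readout.read_state(); M=R.from_quat(s['tcp_rot']); p=np.array(s['ee_pos'])
    c,sn=np.cos(np.radians(yaw)),np.sin(np.radians(yaw)); X=np.array([c,sn,0]);Y=np.array([0,0,-1.]);T=R.from_matrix(np.c_[X,Y,np.cross(X,Y)])
    rv=(M.inv()*T).as_rotvec(); dw=np.array([x,y,z])-p
    print('t',round(s['t'],2),'pos',np.round(p,4),'heading',np.degrees(np.arctan2(*M.as_matrix()[:2,0][::-1])).round(2),'gap',round(s['finger_gap'],4),'F',np.round(s['wrist_force'],1),'q',np.round(s['joint_positions'],2))
    print('rot(tool)',np.round(rv,3),'slide in present axes',np.round(M.inv().apply(dw),4),'in target axes',np.round(T.inv().apply(dw),4))
E
python3 -c "
from h import *
plan(.511,-.1155,.2,90-1.5)
plan(.511,-.1155,.2,-90-1.5)"
```

```text
t 0.15 pos [ 0.2643 -0.5659  0.2242] heading -64.97 gap 0.0852 F [-0.2  0.3  1. ] q [-1.15  0.42  1.63  0.    1.09 -0.02]
rot(tool) [-2.000e-03 -2.679e+00 -0.000e+00] slide in present axes [-0.3037  0.0245  0.4141] in target axes [ 0.4567  0.0242 -0.2348]
t 0.15 pos [ 0.2643 -0.5659  0.2242] heading -64.97 gap 0.0852 F [-0.2  0.3  1. ] q [-1.15  0.42  1.63  0.    1.09 -0.02]
rot(tool) [ 0.     0.463 -0.001] slide in present axes [-0.3037  0.0245  0.4141] in target axes [-0.4567  0.0242  0.2348]
```

>>> drive_tool:
  slide:
    - [0,0,0]
    - [0,0,0]
    - [0,0,0]
    - [0,0,0]
    - [0,0,0]
    - [0,0,0]
    - [0,0,0]
    - [0,0,0]
    - [0,0,0]
    - [0,0,0]
    - [0,0,0]
    - [0,0,0]
  rot:
    - [0,-0.18,0]
    - [0,-0.18,0]
    - [0,-0.18,0]
    - [0,-0.18,0]
    - [0,-0.18,0]
    - [0,-0.18,0]
    - [0,-0.18,0]
    - [0,-0.18,0]
    - [0,-0.18,0]
    - [0,-0.18,0]
    - [0,-0.18,0]
    - [0,-0.18,0]
  claw: [0.085,0.085,0.085,0.085,0.085,0.085,0.085,0.085,0.085,0.085,0.085,0.085]

```text
t: 1.65
ee_pos: [0.2643, -0.566, 0.2244]
tcp_rot: [-0.615, -0.349, 0.349, 0.615]
wrist_force: [-0.7, 0.1, -0.8]
finger_gap: 0.0851
```

>>> drive_tool:
  slide:
    - [0,0,0]
    - [0,0,0]
    - [0,0,0]
    - [0,0,0]
  rot:
    - [0,-0.17,0]
    - [0,-0.17,0]
    - [0,-0.17,0]
    - [0,0,0]
  claw: [0.085,0.085,0.085,0.085]

```text
t: 2.15
ee_pos: [0.2903, -0.5509, 0.222]
tcp_rot: [-0.516, -0.461, 0.496, 0.524]
wrist_force: [-0.0, 0.6, -0.6]
finger_gap: 0.0852
```

```bash
python3 -c "
from h import *
plan(.511,-.1155,.2,90-1.5)"
```

```text
t 2.15 pos [ 0.2903 -0.5509  0.222 ] heading 85.26 gap 0.0852 F [-0.   0.6 -0.6] q [-1.08  0.42  1.64 -0.06  1.08 -2.54]
rot(tool) [-0.042 -0.057 -0.028] slide in present axes [ 0.4526  0.0012 -0.1842] in target axes [ 0.4411  0.022  -0.2092]
```

Joint 6 is at its range end here. It gets room again as the arm swings left, so I'll go on with the slide.

>>> drive_tool:
  slide:
    - [0.045,0,-0.018]
    - [0.045,0,-0.018]
    - [0.045,0,-0.018]
    - [0.045,0,-0.018]
    - [0.045,0,-0.018]
    - [0.045,0,-0.018]
    - [0.045,0,-0.018]
    - [0.045,0,-0.018]
    - [0.045,0,-0.018]
    - [0.045,0,-0.018]
    - [0,0,0]
    - [0,0,0]
  rot:
    - [0,0,0]
    - [0,0,0]
    - [0,0,0]
    - [0,0,0]
    - [0,0,0]
    - [0,0,0]
    - [0,0,0]
    - [0,0,0]
    - [0,0,0]
    - [0,0,0]
    - [0,0,0]
    - [0,0,0]
  claw: [0.085,0.085,0.085,0.085,0.085,0.085,0.085,0.085,0.085,0.085,0.085,0.085]

```text
t: 3.65
ee_pos: [0.5062, -0.12, 0.2015]
tcp_rot: [-0.517, -0.46, 0.496, 0.525]
wrist_force: [-0.1, 0.5, -0.2]
finger_gap: 0.0847
```

```bash
python3 -c "
from h import *
plan(.511,-.1155,.15,90-1.5)"
```

```text
t 3.65 pos [ 0.5062 -0.12    0.2015] heading 85.11 gap 0.0847 F [-0.1  0.5 -0.2] q [-0.23  0.32  1.86 -0.04  1.01 -1.7 ]
rot(tool) [-0.042 -0.06  -0.029] slide in present axes [ 0.0064  0.0511 -0.0065] in target axes [ 0.0046  0.0515 -0.0047]
```

>>> drive_tool:
  slide:
    - [0,0,0]
    - [0.0046,0.0515,-0.0047]
    - [0,0,0]
    - [0,0,0]
  rot:
    - [-0.042,-0.06,-0.029]
    - [0,0,0]
    - [0,0,0]
    - [0,0,0]
  claw: [0.085,0.085,0.085,0.085]

```text
t: 4.15
ee_pos: [0.5114, -0.116, 0.1511]
tcp_rot: [0.507, 0.493, -0.493, -0.507]
wrist_force: [0.4, 0.2, 0.5]
finger_gap: 0.0849
```

```bash
cat >> h.py <<'E'
def wplane(d,u,v,z):
    r=np.hypot(u-d['cx'],v-d['cy']); th=r/d['fx']; c=np.array([(u-d['cx'])/r*np.sin(th),(v-d['cy'])/r*np.sin(th),np.cos(th)])
    m=np.array(d['mount']); M=R.from_quat(d['s']['tcp_rot']).as_matrix(); o=M@m[:3,3]+d['s']['ee_pos']; k=M@m[:3,:3]@c
    return o+k*(z-o[2])/k[2]
E
python3 - <<'E'
from h import *
import pickle
from meas import desc
d=grab('wrist'); pickle.dump(d,open('w1.pkl','wb')); im=d['pixels']; cv2.imwrite('pics/w1.png',im)
h=cv2.cvtColor(im,cv2.COLOR_BGR2HSV).astype(int)
m=((h[...,0]<=9)&(h[...,1]>140)&(h[...,2]>70)).astype(np.uint8)
m=cv2.morphologyEx(m,cv2.MORPH_OPEN,np.ones((3,3),np.uint8))
for c in sorted(cv2.findContours(m,cv2.RETR_EXTERNAL,cv2.CHAIN_APPROX_NONE)[0],key=cv2.contourArea)[-3:]:
    P=np.array([wplane(d,u,v,.018)[:2] for u,v in c[:,0]],np.float32)*1000; r=cv2.minAreaRect(P); print(cv2.boundingRect(c),r,desc(r))
plan(.511,-.1155,.15,88.5)
E
```

```text
(333, 135, 3, 3) ((458.9012145996094, -102.08384704589844), (1.818457841873169, 1.8352892398834229), 88.71600341796875) -1.2838988
(328, 133, 4, 3) ((456.9715881347656, -106.12429809570312), (2.7222681045532227, 1.8333725929260254), 88.59708404541016) 88.59705
(286, 131, 64, 120) ((512.6219482421875, -119.68959045410156), (57.936038970947266, 117.69891357421875), 87.31269836425781) -2.687304
t 4.2 pos [ 0.512  -0.116   0.1516] heading 88.45 gap 0.0852 F [ 0.8 -0.3  0.9] q [-0.25  0.38  1.91  0.    0.85 -1.79]
rot(tool) [ 0.002 -0.001 -0.   ] slide in present axes [0.0005 0.0016 0.001 ] in target axes [0.0005 0.0016 0.001 ]
```

View pics/w1.png

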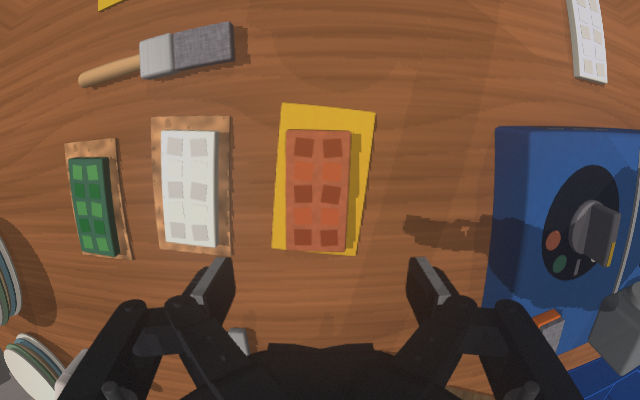

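The wrist view shows the terracotta tile at u 286–350, v 131–250, between the open jaws. The views agree within about 4 mm on roughly (0.512, -0.118). Descending.

>>> drive_tool:
  slide:
    - [-0.0015,0.02,0]
    - [0,0.025,0]
    - [0,0.025,0]
    - [0,0.025,0]
    - [0,0.02,0]
    - [0,0.013,0]
    - [0,0,0]
    - [0,0,0]
  rot:
    - [0,0.008,0]
    - [0,0,0]
    - [0,0,0]
    - [0,0,0]
    - [0,0,0]
    - [0,0,0]
    - [0,0,0]
    - [0,0,0]
  claw: [0.085,0.085,0.085,0.085,0.085,0.085,0.068,0.068]
  force: 25

```text
t: 5.2
ee_pos: [0.5121, -0.1168, 0.0231]
tcp_rot: [0.509, 0.492, -0.491, -0.508]
wrist_force: [0.4, 0.0, 0.5]
finger_gap: 0.0679
```

```bash
python3 - <<'E'
from h import *
plan(.512,-.118,.018,88)
d=grab('wrist'); cv2.imwrite('pics/w2.png',d['pixels'])
E
```

```text
t 5.2 pos [ 0.5121 -0.1168  0.0231] heading 88.05 gap 0.0679 F [0.4 0.  0.5] q [-0.25  0.6   1.95  0.    0.59 -1.78]
rot(tool) [0.002 0.001 0.   ] slide in present axes [-0.0012  0.0051  0.0001] in target axes [-0.0012  0.0051  0.    ]
```

View pics/w2.png

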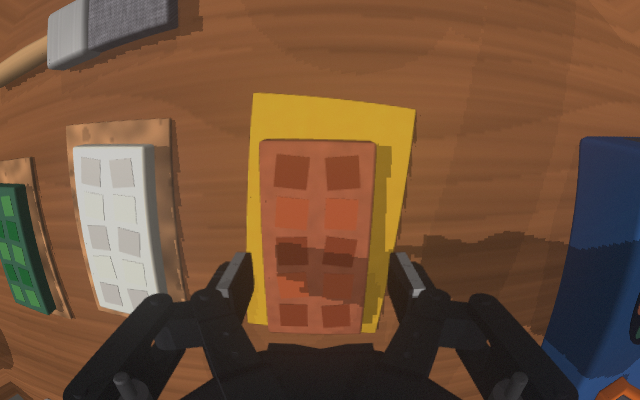

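The tile lies between the pads, slightly left of centre (tips at u 250 and 392, tile at u 260–376). I'll shift 2 mm, lower 4 mm and close.

>>> drive_tool:
  slide:
    - [-0.002,0.002,0]
    - [0,0.002,0]
    - [0,0,0]
    - [0,0,0]
    - [0,0,0]
    - [0,0,0]
    - [0,0,0]
  rot:
    - [0,0,0]
    - [0,0,0]
    - [0,0,0]
    - [0,0,0]
    - [0,0,0]
    - [0,0,0]
    - [0,0,0]
  claw: [0.068,0.066,0.062,0.058,0.055,0.055,0.055]
  force: 40

```text
t: 6.12
ee_pos: [0.5113, -0.1185, 0.0182]
tcp_rot: [-0.508, -0.492, 0.491, 0.508]
wrist_force: [0.5, 0.1, 0.5]
finger_gap: 0.0549
```

>>> drive_tool:
  slide:
    - [0,-0.003,0]
    - [0,-0.008,0]
    - [0,-0.015,0]
    - [0,-0.025,0]
    - [0,-0.03,0]
    - [0,-0.03,0]
    - [0,-0.02,0]
    - [0,0,0]
  rot:
    - [0,0,0]
    - [0,0,0]
    - [0,0,0]
    - [0,0,0]
    - [0,0,0]
    - [0,0,0]
    - [0,0,0]
    - [0,0,0]
  claw: [0.05,0.05,0.05,0.05,0.05,0.05,0.05,0.05]
  force: 50

```text
t: 7.12
ee_pos: [0.5125, -0.1189, 0.1515]
tcp_rot: [0.51, 0.492, -0.49, -0.507]
wrist_force: [-0.6, -0.3, -0.3]
finger_gap: 0.0498
```

```bash
python3 - <<'E'
from h import *
plan(.5195,.3765,.2,94.5)
d=grab('wrist'); cv2.imwrite('pics/w3.png',d['pixels'])
import pickle; pickle.dump(d,open('w3.pkl','wb'))
E
```

```text
t 7.12 pos [ 0.5125 -0.1189  0.1515] heading 88.05 gap 0.0498 F [-0.6 -0.3 -0.3] q [-0.25  0.38  1.9   0.    0.85 -1.79]
rot(tool) [ 0.005 -0.113 -0.001] slide in present axes [ 0.4953 -0.0488  0.0096] in target axes [ 0.4933 -0.0485 -0.0459]
```

View pics/w3.png

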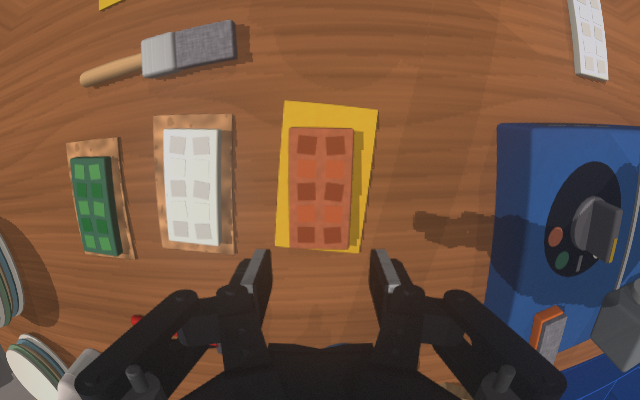

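The fingers closed to 55 mm without stopping, and the tile is still on its mat (u 289–353, v 127–248), so the pads passed above it. I'll work out where the tips really are from the wrist images.

```bash
python3 - <<'E'
from h import *
import pickle
def tip(d,u,v,x):
    r=np.hypot(u-d['cx'],v-d['cy']); th=r/d['fx']; c=np.array([(u-d['cx'])/r*np.sin(th),(v-d['cy'])/r*np.sin(th),np.cos(th)])
    m=np.array(d['mount']); k=m[:3,:3]@c; o=m[:3,3]; return (o+k*(x-o[0])/k[0]).round(4)
d=pickle.load(open('w3.pkl','rb')); e=pickle.load(open('w1.pkl','rb'))
print('now (gap 50) L,R',tip(d,270,250,-.0249),tip(d,371,250,.0249))
print('gap 85 L,R',tip(e,233,258,-.0425),tip(e,408,258,.0425), 'gap68',tip(d,251,254,-.034),tip(d,390,254,.034))
im=d['pixels']; h=cv2.cvtColor(im,cv2.COLOR_BGR2HSV).astype(int)
m=((h[...,0]<=9)&(h[...,1]>140)&(h[...,2]>70)).astype(np.uint8); m[:120]=0;m[260:]=0;m[:,:270]=0;m[:,370:]=0
c=max(cv2.findContours(m,cv2.RETR_EXTERNAL,cv2.CHAIN_APPROX_NONE)[0],key=cv2.contourArea)
for z in(.018,):
  P=np.array([wplane(d,u,v,z)[:2] for u,v in c[:,0]],np.float32)*1000; print(cv2.minAreaRect(P))
E
```

```text
now (gap 50) L,R [-0.0249 -0.0119  0.0079] [ 0.0249 -0.0122  0.0079]
gap 85 L,R [-0.0425 -0.0181  0.0061] [ 0.0425 -0.0182  0.006 ] gap68 [-0.034  -0.0149  0.007 ] [ 0.034  -0.0151  0.0069]
((511.6329345703125, -119.11569213867188), (57.54630661010742, 117.77430725097656), 86.54407501220703)
```

Two independent cues, the jaw gap and the tip row, put the fingertips about 12–18 mm behind the TCP rather than ahead of it. That explains the miss. I'll go lower in steps and watch the force.

>>> drive_tool:
  slide:
    - [0,0.03,0]
    - [0,0.03,0]
    - [0,0.03,0]
    - [0,0.025,0]
    - [0,0.015,0]
    - [0,0.006,0]
    - [0,0.003,0]
    - [0,0,0]
  rot:
    - [0,0,0]
    - [0,0,0]
    - [0,0,0]
    - [0,0,0]
    - [0,0,0]
    - [0,0,0]
    - [0,0,0]
    - [0,0,0]
  claw: [0.08,0.08,0.08,0.08,0.075,0.075,0.072,0.072]

```text
t: 8.18
ee_pos: [0.5117, -0.1186, 0.0106]
tcp_rot: [0.509, 0.492, -0.491, -0.508]
wrist_force: [0.4, 0.1, 0.1]
finger_gap: 0.072
```

>>> drive_tool:
  slide:
    - [0,0.003,0]
    - [0,0.002,0]
    - [0,0,0]
  rot:
    - [0,0,0]
    - [0,0,0]
    - [0,0,0]
  claw: [0.072,0.072,0.072]

```text
t: 8.55
ee_pos: [0.5112, -0.1185, 0.0052]
tcp_rot: [-0.508, -0.492, 0.491, 0.508]
wrist_force: [0.6, -0.3, -0.4]
finger_gap: 0.072
```

```bash
python3 - <<'E'
from h import *
plan(.512,-.1195,-.006,87.5)
d=grab('wrist'); cv2.imwrite('pics/w4.png',d['pixels'])
E
```

```text
t 8.55 pos [ 0.5112 -0.1185  0.0052] heading 88.05 gap 0.072 F [ 0.6 -0.3 -0.4] q [-0.25  0.64  1.95  0.    0.56 -1.79]
rot(tool) [0.   0.01 0.  ] slide in present axes [-0.001   0.0112 -0.0008] in target axes [-0.0009  0.0112 -0.0008]
```

View pics/w4.png

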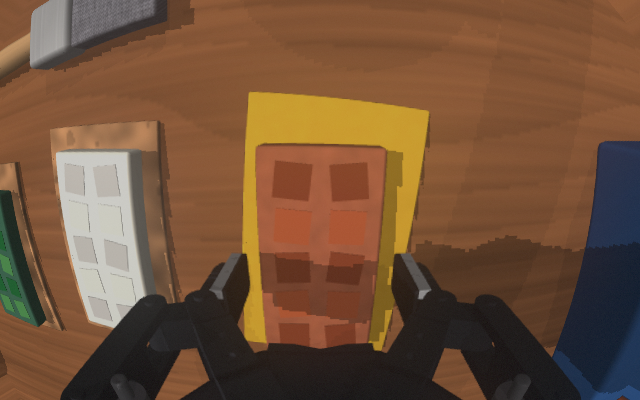

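No contact at TCP z = 0.005, so the tips are indeed higher than stated. The tile still sits between the pads. Going down 12 mm more.

>>> drive_tool:
  slide:
    - [-0.001,0.002,0]
    - [0,0.002,0]
    - [0,0.002,0]
    - [0,0,0]
  rot:
    - [0,0.008,0]
    - [0,0,0]
    - [0,0,0]
    - [0,0,0]
  claw: [0.072,0.072,0.072,0.072]

```text
t: 9.1
ee_pos: [0.5111, -0.1195, -0.001]
tcp_rot: [-0.51, -0.489, 0.489, 0.511]
wrist_force: [0.7, -0.4, 0.5]
finger_gap: 0.0719
```

>>> drive_tool:
  slide:
    - [0,0.002,0]
    - [0,0.002,0]
    - [0,0.002,0]
    - [0,0,0]
  rot:
    - [0,0,0]
    - [0,0,0]
    - [0,0,0]
    - [0,0,0]
  claw: [0.072,0.072,0.072,0.072]

```text
t: 9.6
ee_pos: [0.5111, -0.1195, -0.007]
tcp_rot: [-0.51, -0.489, 0.489, 0.511]
wrist_force: [-0.7, 0.6, 0.7]
finger_gap: 0.072
```

>>> drive_tool:
  slide:
    - [0,0,0]
    - [0,0,0]
    - [0,0,0]
    - [0,0,0]
    - [0,0,0]
    - [0,0,0]
  rot:
    - [0,0,0]
    - [0,0,0]
    - [0,0,0]
    - [0,0,0]
    - [0,0,0]
    - [0,0,0]
  claw: [0.066,0.062,0.059,0.056,0.054,0.054]
  force: 40

```text
t: 10.35
ee_pos: [0.5113, -0.1195, -0.0064]
tcp_rot: [-0.51, -0.49, 0.489, 0.51]
wrist_force: [-0.8, 1.0, 5.3]
finger_gap: 0.0589
```

Gripped: the fingers stopped at 58.9 mm. The 5 N upward force suggests the tips just touch the mat. Lifting.

>>> drive_tool:
  slide:
    - [0,0,0]
    - [0,-0.002,0]
    - [0,-0.006,0]
    - [0,-0.015,0]
    - [0,-0.025,0]
    - [0,-0.03,0]
    - [0,-0.035,0]
    - [0,-0.035,0]
    - [0,-0.02,0]
    - [0,0,0]
  rot:
    - [0,0,0]
    - [0,0,0]
    - [0,0,0]
    - [0,0,0]
    - [0,0,0]
    - [0,0,0]
    - [0,0,0]
    - [0,0,0]
    - [0,0,0]
    - [0,0,0]
  claw: [0.05,0.05,0.05,0.05,0.05,0.05,0.05,0.05,0.05,0.05]
  force: 60

```text
t: 11.6
ee_pos: [0.5122, -0.1199, 0.1634]
tcp_rot: [0.512, 0.49, -0.488, -0.509]
wrist_force: [-0.2, -0.2, -3.2]
finger_gap: 0.0585
```

```bash
python3 - <<'E'
from h import *
plan(.5195,.3765,.16,94.5)
d=grab('wrist'); cv2.imwrite('pics/w5.png',d['pixels'])
E
```

```text
t 11.6 pos [ 0.5122 -0.1199  0.1634] heading 87.59 gap 0.0585 F [-0.2 -0.2 -3.2] q [-0.25  0.36  1.9   0.    0.88 -1.78]
rot(tool) [ 0.004 -0.121 -0.001] slide in present axes [0.4962 0.003  0.0136] in target axes [ 0.4943  0.0034 -0.0462]
```

View pics/w5.png

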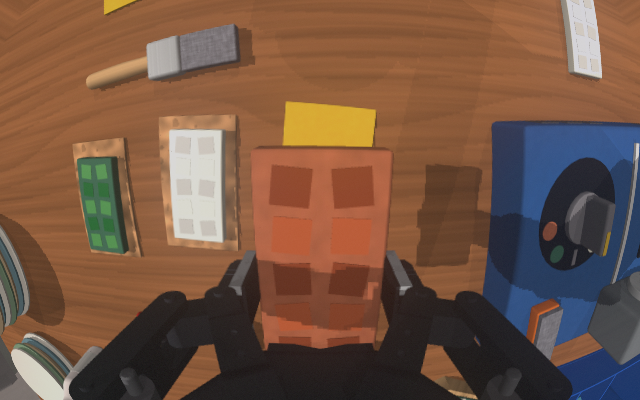

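The tile is held level, and the wrist shows about 3 N of added load. Carrying it to the pad.

>>> drive_tool:
  slide:
    - [0,0,0]
    - [0.03,0,-0.003]
    - [0.048,0,-0.0045]
    - [0.052,0,-0.005]
    - [0.052,0,-0.005]
    - [0.052,0,-0.005]
    - [0.052,0,-0.005]
    - [0.052,0,-0.005]
    - [0.052,0,-0.005]
    - [0.052,0,-0.005]
    - [0.04,0,-0.003]
    - [0.012,0,0]
  rot:
    - [0,-0.121,0]
    - [0,0,0]
    - [0,0,0]
    - [0,0,0]
    - [0,0,0]
    - [0,0,0]
    - [0,0,0]
    - [0,0,0]
    - [0,0,0]
    - [0,0,0]
    - [0,0,0]
    - [0,0,0]
  claw: [0.05,0.05,0.05,0.05,0.05,0.05,0.05,0.05,0.05,0.05,0.05,0.05]

```text
t: 13.15
ee_pos: [0.5165, 0.3783, 0.1596]
tcp_rot: [-0.479, -0.519, 0.52, 0.48]
wrist_force: [-0.4, -0.9, -2.7]
finger_gap: 0.0583
```

>>> drive_tool:
  slide:
    - [0,0,0]
    - [0,0,0]
  rot:
    - [0,0,0]
    - [0,0,0]
  claw: [0.05,0.05]

```text
t: 13.4
ee_pos: [0.5172, 0.375, 0.1606]
tcp_rot: [-0.48, -0.519, 0.52, 0.48]
wrist_force: [0.2, 0.3, -2.9]
finger_gap: 0.0584
```

```bash
python3 - <<'E'
from h import *
import pickle
plan(.5195,.3765,.0645,94.5)
d=grab('wrist'); cv2.imwrite('pics/w6.png',d['pixels']); pickle.dump(d,open('w6.pkl','wb'))
E
```

```text
t 13.4 pos [0.5172 0.375  0.1606] heading 94.48 gap 0.0584 F [ 0.2  0.3 -2.9] q [ 0.61  0.52  1.64 -0.    0.98 -1.04]
rot(tool) [-0.001 -0.    -0.001] slide in present axes [ 0.0014  0.0961 -0.0025] in target axes [ 0.0013  0.0961 -0.0024]
```

View pics/w6.png

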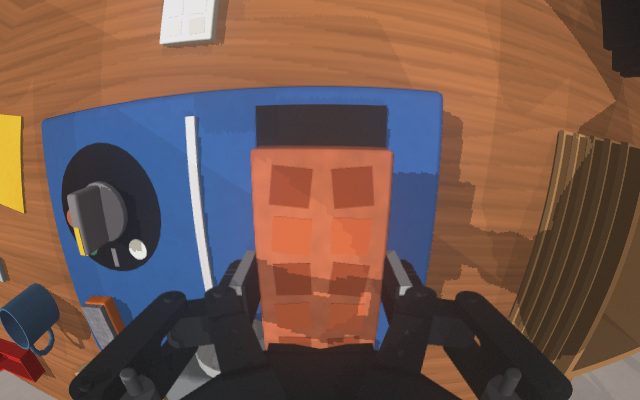

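The tile lies centred over the pad (pad u 256–386, tile u 252–392) and parallel to it. Lowering slowly, watching the force.

>>> drive_tool:
  slide:
    - [0.0013,0.015,-0.0024]
    - [0,0.02,0]
    - [0,0.02,0]
    - [0,0.018,0]
    - [0,0.01,0]
    - [0,0.006,0]
    - [0,0.003,0]
    - [0,0.002,0]
    - [0,0,0]
    - [0,0,0]
  rot:
    - [0,0,0]
    - [0,0,0]
    - [0,0,0]
    - [0,0,0]
    - [0,0,0]
    - [0,0,0]
    - [0,0,0]
    - [0,0,0]
    - [0,0,0]
    - [0,0,0]
  claw: [0.05,0.05,0.05,0.05,0.05,0.05,0.05,0.05,0.05,0.05]

```text
t: 14.7
ee_pos: [0.5201, 0.3781, 0.0677]
tcp_rot: [0.48, 0.52, -0.519, -0.48]
wrist_force: [0.6, -0.2, -2.8]
finger_gap: 0.0586
```

>>> drive_tool:
  slide:
    - [0,0.001,0]
    - [0,0,0]
  rot:
    - [0,0,0]
    - [0,0,0]
  claw: [0.05,0.05]

```text
t: 14.95
ee_pos: [0.5198, 0.378, 0.0664]
tcp_rot: [0.48, 0.519, -0.519, -0.48]
wrist_force: [-0.5, -0.1, -2.2]
finger_gap: 0.0586
```

>>> drive_tool:
  slide:
    - [0,0.001,0]
    - [0,0.001,0]
    - [0,0,0]
  rot:
    - [0,0,0]
    - [0,0,0]
    - [0,0,0]
  claw: [0.05,0.05,0.05]

```text
t: 15.32
ee_pos: [0.5198, 0.3779, 0.0642]
tcp_rot: [0.48, 0.519, -0.519, -0.48]
wrist_force: [-0.5, -0.6, -2.8]
finger_gap: 0.0581
```

>>> drive_tool:
  slide:
    - [0,0.001,0]
    - [0,0,0]
  rot:
    - [0,0,0]
    - [0,0,0]
  claw: [0.05,0.05]

```text
t: 15.58
ee_pos: [0.5199, 0.378, 0.0638]
tcp_rot: [0.48, 0.52, -0.519, -0.48]
wrist_force: [-1.3, -1.5, 3.5]
finger_gap: 0.0584
```

Contact: the vertical force went from -2.8 to +3.5 N at TCP z = 0.0638. Releasing and rising.

>>> drive_tool:
  slide:
    - [0,0,0]
    - [0,0,0]
    - [0,0,0]
    - [0,0,0]
    - [0,-0.005,0]
    - [0,-0.015,0]
    - [0,-0.03,0]
    - [0,-0.035,0]
    - [0,-0.03,0]
    - [0,-0.015,0]
    - [0,0,0]
  rot:
    - [0,0,0]
    - [0,0,0]
    - [0,0,0]
    - [0,0,0]
    - [0,0,0]
    - [0,0,0]
    - [0,0,0]
    - [0,0,0]
    - [0,0,0]
    - [0,0,0]
    - [0,0,0]
  claw: [0.06,0.063,0.068,0.076,0.08,0.08,0.08,0.08,0.08,0.08,0.06]

```text
t: 16.95
ee_pos: [0.5204, 0.3783, 0.1948]
tcp_rot: [0.48, 0.52, -0.518, -0.48]
wrist_force: [-0.4, 0.2, -0.2]
finger_gap: 0.0642
```

```bash
python3 - <<'E'
from h import *
import pickle
from meas import desc
plan(.5355,.1672,.19,94.5)
d=grab('wrist'); cv2.imwrite('pics/w7.png',d['pixels']); pickle.dump(d,open('w7.pkl','wb'))
def r(m,z,nm):
    m=cv2.morphologyEx(m.astype(np.uint8),cv2.MORPH_OPEN,np.ones((3,3),np.uint8))
    c=max(cv2.findContours(m,cv2.RETR_EXTERNAL,cv2.CHAIN_APPROX_NONE)[0],key=cv2.contourArea)
    P=np.array([wplane(d,u,v,z)[:2] for u,v in c[:,0]],np.float32)*1000; q=cv2.minAreaRect(P); print(nm,cv2.boundingRect(c),np.round(q[0],1),np.round(q[1],1),desc(q))
h=cv2.cvtColor(d['pixels'],cv2.COLOR_BGR2HSV).astype(int); lim=np.zeros(h.shape[:2],bool); lim[90:345,240:405]=1
t=lim&(h[...,0]<=9)&(h[...,1]>140)&(h[...,2]>70)
r(t,.088,'tile')
E
```

```text
t 16.95 pos [0.5204 0.3783 0.1948] heading 94.53 gap 0.0642 F [-0.4  0.2 -0.2] q [ 0.61  0.48  1.61  0.    1.05 -1.04]
rot(tool) [0.002 0.001 0.002] slide in present axes [-0.2117  0.0044  0.0016] in target axes [-0.2117  0.0048  0.0015]
tile (285, 131, 71, 131) [520.5 377.5] [118.2  58.4] 3.7334995
```

View pics/w7.png

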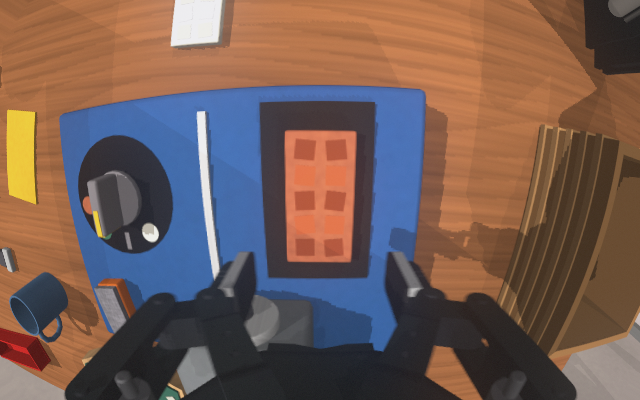

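The tile rests at (0.5205, 0.3775) at 3.7°, against the pad at (0.5195, 0.3765) at 4.5°, so the placing is good. On to the dial.

>>> drive_tool:
  slide:
    - [-0.03,0,0]
    - [-0.045,0,0]
    - [-0.05,0,0.0015]
    - [-0.045,0,0]
    - [-0.03,0,0]
    - [-0.012,0,0]
    - [0,0,0]
    - [0,0,0]
  rot:
    - [0,0,0]
    - [0,0,0]
    - [0,0,0]
    - [0,0,0]
    - [0,0,0]
    - [0,0,0]
    - [0,0,0]
    - [0,0,0]
  claw: [0.05,0.04,0.04,0.04,0.04,0.04,0.04,0.04]
  force: 40

```text
t: 18.0
ee_pos: [0.535, 0.1674, 0.1929]
tcp_rot: [0.48, 0.52, -0.519, -0.48]
wrist_force: [0.2, 0.5, 0.2]
finger_gap: 0.0399
```

```bash
python3 - <<'E'
from h import *
plan(.5355,.1672,.084,94.5)
d=grab('wrist'); cv2.imwrite('pics/w8.png',d['pixels'])
h=cv2.cvtColor(d['pixels'],cv2.COLOR_BGR2HSV).astype(int)
m=((h[...,2]<55)).astype(np.uint8); m[270:]=0; m[:90]=0; m[:,:240]=0; m[:,400:]=0
m=cv2.morphologyEx(m,cv2.MORPH_CLOSE,np.ones((5,5),np.uint8))
c=max(cv2.findContours(m,cv2.RETR_EXTERNAL,cv2.CHAIN_APPROX_NONE)[0],key=cv2.contourArea); c=cv2.convexHull(c)
P=np.array([wplane(d,u,v,.071)[:2] for u,v in c[:,0]],np.float32)*1000; print(cv2.boundingRect(c),cv2.fitEllipse(P))
E
```

```text
t 18.0 pos [0.535  0.1674 0.1929] heading 94.57 gap 0.0399 F [0.2 0.5 0.2] q [ 0.28  0.37  1.8   0.    0.97 -1.37]
rot(tool) [-0.     0.001  0.001] slide in present axes [-0.0003  0.1089 -0.0005] in target axes [-0.0002  0.1089 -0.0005]
(329, 174, 35, 64) ((544.3721313476562, 189.41920471191406), (40.622528076171875, 61.80326843261719), 89.91412353515625)
```

View pics/w8.png

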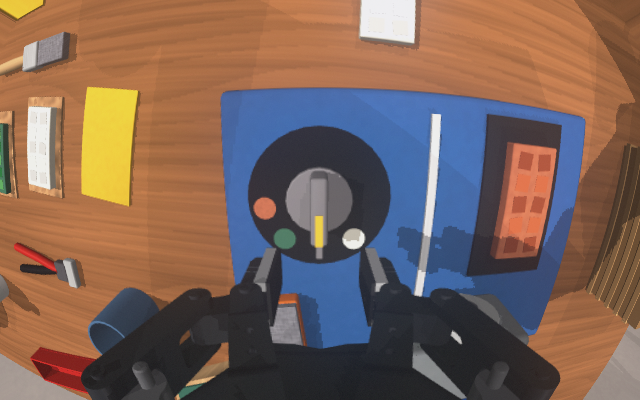

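The dial's bar (u 311–328) is centred between the jaws. It points at the grey mark, with the orange mark to image left. Descending.

>>> drive_tool:
  slide:
    - [0,0.025,0]
    - [0,0.03,0]
    - [0,0.025,0]
    - [0,0.014,0]
    - [0,0.006,0]
    - [0,0.003,0]
    - [0,0,0]
    - [0,0,0]
  rot:
    - [0,0,0]
    - [0,0,0]
    - [0,0,0]
    - [0,0,0]
    - [0,0,0]
    - [0,0,0]
    - [0,0,0]
    - [0,0,0]
  claw: [0.04,0.04,0.04,0.04,0.04,0.04,0.04,0.04]

```text
t: 19.05
ee_pos: [0.5356, 0.1666, 0.0909]
tcp_rot: [0.48, 0.52, -0.519, -0.48]
wrist_force: [0.5, 0.1, -0.4]
finger_gap: 0.0402
```

>>> drive_tool:
  slide:
    - [0,0.003,0]
    - [0,0.002,0]
    - [0,0,0]
    - [0,0,0]
    - [0,0,0]
    - [0,0,0]
  rot:
    - [0,0,0]
    - [0,0,0]
    - [0,0,0]
    - [0,0,0]
    - [0,0,0]
    - [0,0,0]
  claw: [0.035,0.03,0.024,0.018,0.01,0.01]
  force: 40

```text
t: 19.8
ee_pos: [0.5352, 0.1663, 0.0854]
tcp_rot: [0.48, 0.519, -0.519, -0.48]
wrist_force: [-0.7, -2.6, 2.2]
finger_gap: 0.0134
```

The bar is gripped at 13.4 mm. Turning clockwise from above (+ about the tool's y), 1.40 rad in all.

>>> drive_tool:
  slide:
    - [0,0,0]
    - [0,0,0]
    - [0,0,0]
    - [0,0,0]
    - [0,0,0]
    - [0,0,0]
  rot:
    - [0,0.1,0]
    - [0,0.1,0]
    - [0,0.1,0]
    - [0,0.1,0]
    - [0,0.1,0]
    - [0,0,0]
  claw: [0.005,0.005,0.005,0.005,0.005,0.005]
  force: 60

```text
t: 20.55
ee_pos: [0.5353, 0.1668, 0.0855]
tcp_rot: [-0.593, -0.385, 0.384, 0.593]
wrist_force: [-0.6, 0.5, 2.8]
finger_gap: 0.0128
```

>>> drive_tool:
  slide:
    - [0,0,0]
    - [0,0,0]
    - [0,0,0]
    - [0,0,0]
    - [0,0,0]
    - [0,0,0]
    - [0,0,0]
    - [0,0,0]
    - [0,0,0]
    - [0,0,0]
    - [0,0,0]
  rot:
    - [0,0.1,0]
    - [0,0.1,0]
    - [0,0.1,0]
    - [0,0.1,0]
    - [0,0.1,0]
    - [0,0.1,0]
    - [0,0.1,0]
    - [0,0.1,0]
    - [0,0.1,0]
    - [0,0,0]
    - [0,0,0]
  claw: [0.005,0.005,0.005,0.005,0.005,0.005,0.005,0.005,0.005,0.005,0.005]

```text
t: 21.92
ee_pos: [0.536, 0.1673, 0.0855]
tcp_rot: [-0.701, -0.09, 0.088, 0.702]
wrist_force: [1.8, 4.7, -0.6]
finger_gap: 0.0128
```

```bash
python3 - <<'E'
from h import *
plan(.5355,.1672,.19,14.5); print(readout.read_state()['ft_torque'])
E
```

```text
t 21.93 pos [0.536  0.1673 0.0855] heading 14.52 gap 0.0128 F [ 1.8  4.7 -0.6] q [0.28 0.53 1.86 0.   0.75 0.03]
rot(tool) [-0.001  0.     0.003] slide in present axes [-3.000e-04 -1.045e-01  1.000e-04] in target axes [-0.0006 -0.1045  0.    ]
[ 0.86757851 -0.46398177 -0.03019322]
```

Turned to exactly 80°. Releasing, rising, and backing away so the top view is clear.

>>> drive_tool:
  slide:
    - [0,0,0]
    - [0,0,0]
    - [0,0,0]
    - [0,-0.01,0]
    - [0,-0.03,0]
    - [0,-0.04,0]
    - [0,-0.04,0]
    - [-0.04,-0.03,-0.02]
    - [-0.05,0,-0.03]
    - [-0.05,0,-0.03]
    - [0,0,0]
    - [0,0,0]
  rot:
    - [0,0,0]
    - [0,0,0]
    - [0,0,0]
    - [0,0,0]
    - [0,0,0]
    - [0,0,0]
    - [0,0,0]
    - [0,0,0]
    - [0,0,0]
    - [0,0,0]
    - [0,0,0]
    - [0,0,0]
  claw: [0.02,0.035,0.04,0.04,0.04,0.04,0.04,0.04,0.04,0.04,0.04,0.04]

```text
t: 23.42
ee_pos: [0.4201, 0.0544, 0.2361]
tcp_rot: [-0.701, -0.089, 0.087, 0.702]
wrist_force: [1.4, 0.2, 0.1]
finger_gap: 0.0401
```

```bash
python3 - <<'E'
from h import *
import pickle
plan(.4,.1,.23,14.5)
c=np.zeros((600,640,3),np.uint8)
d=grab('scene'); e=grab('top'); pickle.dump((d,e),open('end.pkl','wb'))
c[:300,:480]=cv2.resize(e['pixels'],(480,300)); c[300:,:320]=cv2.resize(d['pixels'][225:345,265:425],(320,300),interpolation=cv2.INTER_CUBIC)
c[300:,320:]=cv2.resize(e['pixels'][105:245,115:290],(320,300),interpolation=cv2.INTER_CUBIC)
cv2.imwrite('pics/end.png',c)
o=pickle.load(open('top0.pkl','rb'))['pixels']
g=lambda im:cv2.cvtColor(im,cv2.COLOR_BGR2HSV).astype(int)
for nm,box,f in(('white',(170,240,385,425),lambda h:(h[...,1]<45)&(h[...,2]>120)),('green',(165,235,435,475),lambda h:(h[...,0]>50)&(h[...,0]<85)&(h[...,1]>80)),('nippers',(110,150,380,460),lambda h:(h[...,0]<6)&(h[...,1]>200)),('brush',(245,275,380,425),lambda h:h[...,1]<60),('mug',(85,132,325,365),lambda h:(h[...,0]>100)&(h[...,0]<120)&(h[...,1]>80)),('hone',(112,155,238,265),lambda h:h[...,1]<60)):
    a=[]
    for im in(o,e['pixels']):
        y0,y1,x0,x1=box; m=f(g(im)[y0:y1,x0:x1]); ys,xs=np.nonzero(m); a.append((len(xs),round(xs.mean()+x0,1),round(ys.mean()+y0,1)) if len(xs) else None)
    print(nm,a)
E
```

```text
t 23.43 pos [0.4201 0.0544 0.2361] heading 14.28 gap 0.0401 F [1.4 0.2 0.1] q [ 0.1   0.1   2.04  0.    0.99 -0.15]
rot(tool) [-0.    -0.004  0.003] slide in present axes [-0.0082  0.0061  0.0492] in target axes [-0.008   0.0061  0.0492]
white [(1001, np.float64(404.1), np.float64(205.1)), (1001, np.float64(404.1), np.float64(205.1))]
green [(974, np.float64(455.8), np.float64(198.5)), (976, np.float64(455.8), np.float64(198.5))]
nippers [(240, np.float64(428.8), np.float64(135.4)), (242, np.float64(429.0), np.float64(135.3))]
brush [(576, np.float64(404.4), np.float64(258.3)), (580, np.float64(404.4), np.float64(258.2))]
mug [(1007, np.float64(345.8), np.float64(108.8)), (1007, np.float64(345.8), np.float64(108.8))]
hone [(486, np.float64(251.3), np.float64(132.7)), (485, np.float64(251.3), np.float64(132.7))]
```

View pics/end.png

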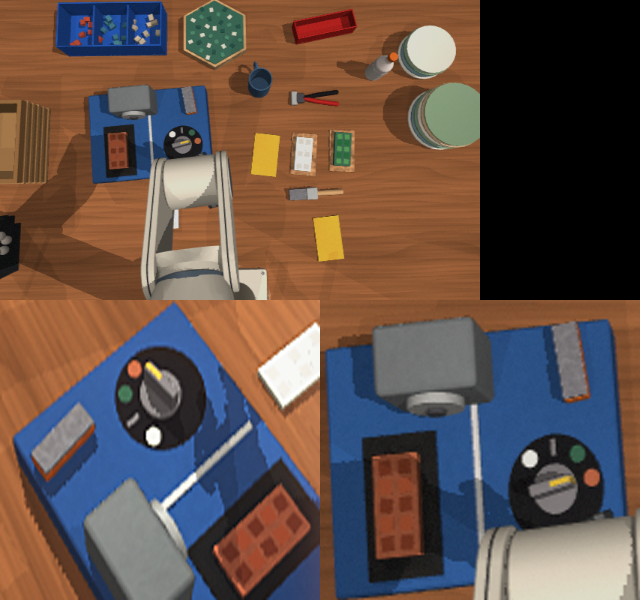

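Both views show the tile centred on the pad and the pointer at the orange mark. The bystanders and other tiles moved less than 1 px. Handing in.

```bash
python3 -c "
from rig import sign_off
print(sign_off())"
```

```text
the job is handed in; nothing more can be done
None
```

The job is handed in at about 23.5 s of the 56 s allowed. The terracotta tile from the yellow mat lies on the black pad, and the dial is turned to the terracotta mark. The sign-off gives no verdict.

**Tile:** Measured after release, it is about 1 mm from the pad's centre along each axis and under 1° off its direction. I lowered it until the force showed contact, then opened the jaws.

**Dial:** The gripper turned 80° clockwise (1.40 rad) with the bar held. Afterwards both views show the pointer at the orange mark. I judged this by eye and did not measure the final angle from the pictures.

**Everything else:** The white and green tiles, sanding block, nippers, brush and mug shifted less than 1 pixel (under about 3 mm) in the top view. The arm is clear of all of them.

**What failed or disagreed:**
- **First grasp:** It closed above the tile without touching it. The fingertips stand about 10 mm behind the TCP at that opening, not 17 mm ahead as stated. I worked this out from the wrist pictures and confirmed it by touch, then set the later heights to match.
- **Early turn:** One rotation stopped at joint 6's range limit, and I corrected it on the way.
- **Position estimates:** The camera views differed by up to 6 mm on the tile's starting position.
- **Dial centre:** An automatic fit of the dial's centre from the wrist picture failed, so I used the top view and the pad's position instead.

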